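# Sweep the flap lids of a curved vial carrier shut

### The job

Shut the five blue flap lids of the white curved vial carrier by running the fingertips lightly along the curved row, starting at the hinge side of the first lid so that each lid in turn is folded down flat under the fingertips. Do it in one sweep, keeping the fingers low over the row until the last lid is shut. Only touch the lids: do not bear down hard, do not lift, shove or tip the carrier, and leave the dish, the bottle and the small box beside it where they are.

Things in the scene. Friction and masses are not known exactly. Their poses are not given: they have to be found in the camera images.
- carrier: loose curved vial carrier, 1 kg: grey foot, white sprung block, row of 5 blue flap lids. An arc of radius 160 mm, 64 wide, 205 long; block top 40, shut lids 44 mm above the counter. Origin: on the counter under spot 3; any heading. z up, x outwards (arc's centre at x = -160 mm), row runs in +y from lid 1 to 5; lids hinge on their -y side, open ends lean up and to +y
- block (a joint): how far (m) the white vial block is pressed down on its springs: 0 = up (rest), 0.006 = bottomed. It begins to sink at about 3 N, 1.5 N more per mm, bottomed at about 12 N
- lid_1 (a joint): opening of lid 1 of the row (rad): 0 = shut, lying flat; starts between 0.6 and 1.1. A blue plate 32 mm across the row, 28 mm along it, 3 mm thick, hinged at its lower edge about an axis square to the row; it stays at any angle by light friction (0.005 N m)
- lid_2 (a joint): opening of lid 2 of the row (rad): 0 = shut, lying flat; starts between 0.6 and 1.1. A blue plate 32 mm across the row, 28 mm along it, 3 mm thick, hinged at its lower edge about an axis square to the row; it stays at any angle by light friction (0.005 N m)
- lid_3 (a joint): opening of lid 3 of the row (rad): 0 = shut, lying flat; starts between 0.6 and 1.1. A blue plate 32 mm across the row, 28 mm along it, 3 mm thick, hinged at its lower edge about an axis square to the row; it stays at any angle by light friction (0.005 N m)
- lid_4 (a joint): opening of lid 4 of the row (rad): 0 = shut, lying flat; starts between 0.6 and 1.1. A blue plate 32 mm across the row, 28 mm along it, 3 mm thick, hinged at its lower edge about an axis square to the row; it stays at any angle by light friction (0.005 N m)
- lid_5 (a joint): opening of lid 5 of the row (rad): 0 = shut, lying flat; starts between 0.6 and 1.1. A blue plate 32 mm across the row, 28 mm along it, 3 mm thick, hinged at its lower edge about an axis square to the row; it stays at any angle by light friction (0.005 N m)
- spot_1 (a point): point where the middle of the top of lid 1 lies when shut (fixed in the white block, 44 mm above the counter; does not move with the lid); its axes are those of the carrier. Neighbouring spots are 40 mm apart along the arc; the hinge is 14 mm before the spot against the sweep, the free end 14 mm after it, with a 3.5 mm thumb tab beyond
- spot_2 (a point): point where the middle of the top of lid 2 lies when shut (fixed in the white block, 44 mm above the counter; does not move with the lid); its axes are those of the carrier. Neighbouring spots are 40 mm apart along the arc; the hinge is 14 mm before the spot against the sweep, the free end 14 mm after it, with a 3.5 mm thumb tab beyond
- spot_3 (a point): point where the middle of the top of lid 3 lies when shut (fixed in the white block, 44 mm above the counter; does not move with the lid); its axes are those of the carrier. Neighbouring spots are 40 mm apart along the arc; the hinge is 14 mm before the spot against the sweep, the free end 14 mm after it, with a 3.5 mm thumb tab beyond
- spot_4 (a point): point where the middle of the top of lid 4 lies when shut (fixed in the white block, 44 mm above the counter; does not move with the lid); its axes are those of the carrier. Neighbouring spots are 40 mm apart along the arc; the hinge is 14 mm before the spot against the sweep, the free end 14 mm after it, with a 3.5 mm thumb tab beyond
- spot_5 (a point): point where the middle of the top of lid 5 lies when shut (fixed in the white block, 44 mm above the counter; does not move with the lid); its axes are those of the carrier. Neighbouring spots are 40 mm apart along the arc; the hinge is 14 mm before the spot against the sweep, the free end 14 mm after it, with a 3.5 mm thumb tab beyond
- dish: round white lidded dish, 61 mm wide, 16 mm high, loose, on the hollow side of the carrier; origin under its centre
- brown_bottle: small brown bottle with a black cap, 36 mm wide, 72 mm high, loose, on the outer side of the carrier; origin under its centre
- small_box: small white box, 30x34x14 mm, loose, on the outer side of the carrier; origin under its centre
Things that resemble listed ones, but are neither listed nor needed, are in the scene too. What is shaped like the carrier but red is not meant.

How it is judged:
By the outcome, as a careful person would: the job done as asked, in the order asked, and still so for the second after the job is handed in, with the robot touching nothing.
It also fails if it takes over 43 s, if anything falls off the work surface, if the arm or the gripper's body presses on something with over 40 N, if the wrist force passes 120 N, or if a joint passes its speed limit or range.

### The arm

A 7-joint arm with a two-finger parallel gripper is mounted at the origin on a cart in front of the work surface, level with it; the furniture and walls round the work are solid. World frame = base frame: x ahead of the robot, y to its left, z up, the work surface at z = 0. Lengths are in mm, angles in rad, forces in N, time in s.
With the tool pointing down it reaches from about 425 to 1025 mm from the base axis. Payload 3.6 kg.
Tool frame: the origin (TCP) lies midway between the tips of the shut fingers; the grasp point (between the pads) lies 19 mm behind it (env.hold_point_z is the distance from the TCP to the grasp point, in mm); z points along the fingers, y is the line along which they close (so a half turn about z gives the same grasp; the last joint's range is limited). The gripper opens to 85 mm and grips with 20 to 120 N. Pads are 22 mm wide; open, the fingers measure 114 mm over their backs; the gripper's body (76 mm by 85 mm) begins 54 mm behind the grasp point. The pads swing forward as they close: fully open they stand 13 mm farther back than shut.
Start: joints at [-1.308, 0.591, 0.048, 1.609, -0.033, 0.943, -0.034], TCP at [253.222, 679.344, 231.302] pointing down, gripper open.
Joint ranges: [-2.69, 2.69], [-0.47, 2.24], [-1.27, 1.36], [0.19, 2.51], [-1.53, 4.68], [0.08, 2.07], [-3.09, 3.09]. Speed limits (rad/s): [2.57, 2.57, 3.14, 3.14, 3.14, 3.14, 3.14].

### API

Orientations are given as a unit quaternion [x, y, z, w].
In Python, from rig import env, cams, ticket gives the robot as it stands.
- The arm moves only by the shell command python3 -m handwheel 'ROWS' [FORCE]. ROWS is JSON, a list of rows, each an object with "translation": the shift along the tool's x, y, z in units of 200 mm (1.0 is 200 mm), a list of three; "turn": the turn, a rotation vector about the tool's x, y, z in units of 90 degrees (1.0 is 90 degrees), a list of three; "fingers": the opening, from -1 (shut) to 1 (fully open). A call has 1 to 12 rows; each row shifts and turns the commanded pose from where the row before left it, along the tool's axes as they then stand; what a row does not reach is not made up. A row lasts 1/10 s, in which the tool goes at most 50 mm and 8.59 degrees, less where a joint would pass 70% of its speed; a pose out of reach is approached as far as the arm can. A call with a number of a shift or a turn outside -1 to 1 is refused whole. A call with a gripper value outside its range is refused whole. The fingers move at their own pace and stop on an object; FORCE is the grip in N (left out, the last holds). Time passes only in rows, so rows that do not move let the fingers close. It gives the time, the measured TCP pose, the force, the opening and the grip force at its end, in the units of the state.
- env.read_state(): the state, without advancing time (a new reading comes with each control period).
- cams.read_camera(name): name is "scene" or "top" or "wrist"; returns a dict with "image" (480x640x3 uint8, red, green, blue), "camera_matrix" (3x3 intrinsics, pixels), "dist" ([k1, k2, p1, p2, k3] as OpenCV has them; the pictures are not rectified), "pose" (4x4, takes a point from camera to world coordinates); the wrist camera has in their place "tool_from_camera" (4x4, takes a point from camera to tool coordinates, whose origin is the TCP and whose axes are the flange's). Camera axes: x right, y down, z forward; pixel columns grow to the right and rows downward; lengths in mm; the calibration is good to about 2 mm. A picture is of the moment at which its call begins: read the wrist's pose just before it. There is no depth.
- ticket.close_job(): hands the job in; it is judged then, once.
The state is a dict: "time": time; "joint_positions": joint angles; "joint_vel": joint speeds; "effort": joint torques, N m; "tcp_pos": TCP position; "tcp_rot": TCP orientation; "contact_force": force on the tool from outside, world axes, zero at the start; "moment": the same for the moment, N m; "gripper_width": finger opening in mm; "grasp_force": force on a finger pad.
Only numpy, scipy, OpenCV 4.12 (cv2) and the standard library are available. Lean on these libraries where they do the work, as an engineer would, in place of code of your own. Each camera call takes 0.05 s, during which the arm holds its last target. There are 200 camera calls.

## Working session

There is one attempt and no reset: what is moved stays moved. The work goes in short steps, Python scripts to look and compute and a shell command to move; the robot and the scene stay as the last step left them, time stands still between calls to the robot, and variables do not carry over. Pictures are saved under pics/ and viewed, at most 10 in all, crops included, and the job is handed in when it is done.

```bash
ls; mkdir -p pics; python3 - <<'E'
from rig import env,cams
import cv2,numpy as np
s=env.read_state();print({k:np.round(v,3).tolist() for k,v in s.items()})
for n in("scene","top"):
    c=cams.read_camera(n);cv2.imwrite(f"pics/{n}0.png",c["image"][:,:,::-1]);np.savez(f"{n}0.npz",**c)
    print(n,c["camera_matrix"].round(1).tolist(),np.round(c["dist"],3),c["pose"].round(3).tolist())
E
```

```text
pics
{'time': 0.0, 'joint_positions': [-1.308, 0.592, 0.048, 1.61, -0.033, 0.943, -0.034], 'joint_vel': [-0.001, 0.001, 0.001, -0.001, 0.001, -0.001, -0.002], 'effort': [-0.0, -54.869, 1.546, -19.812, 0.009, 0.009, 0.0], 'tcp_pos': [252.923, 678.569, 230.128], 'tcp_rot': [0.177, 0.984, -0.001, -0.0], 'contact_force': [-0.01, -0.858, -0.901], 'moment': [-0.009, -0.0, 0.029], 'grasp_force': 0.0, 'gripper_width': 85.622}
scene [[578.6, 0.0, 321.3], [0.0, 578.6, 239.3], [0.0, 0.0, 1.0]] [-0.103  0.     0.     0.     0.   ] [[-0.738, -0.517, 0.434, 189.009], [-0.675, 0.572, -0.466, 459.351], [-0.007, -0.637, -0.771, 742.262], [0.0, 0.0, 0.0, 1.0]]
top [[563.2, 0.0, 315.3], [0.0, 563.2, 241.2], [0.0, 0.0, 1.0]] [-0.008  0.     0.     0.     0.   ] [[0.011, -1.0, 0.018, 535.272], [-1.0, -0.011, 0.018, 24.977], [-0.017, -0.018, -1.0, 1004.624], [0.0, 0.0, 0.0, 1.0]]
```

View pics/top0.png

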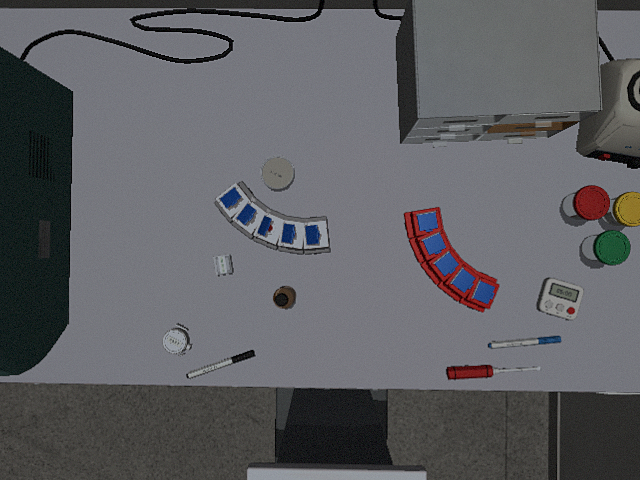

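View pics/scene0.png

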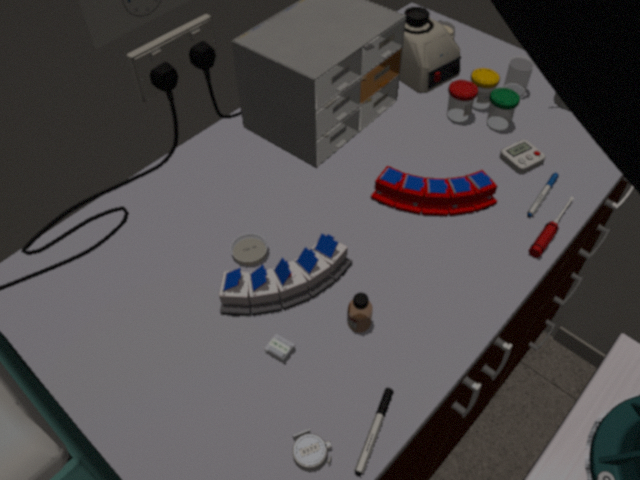

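Left: the white carrier, with lids from about (234,197) to (316,235) in the top picture. Right: the red look-alike, (428,221) to (485,292), which is not meant. Next I check the white one in a close crop and measure its outline.

```bash
cat > geo.py <<'E'
import numpy as np,cv2
def cast(c,px,z,pose=None):
    P=c["pose"] if pose is None else pose
    u=cv2.undistortPoints(np.float64(px).reshape(-1,1,2),c["camera_matrix"],c["dist"]).reshape(-1,2)
    d=np.c_[u,np.ones(len(u))]@P[:3,:3].T;o=P[:3,3]
    return o+d*((z-o[2])/d[:,2])[:,None]
def circ(p,R=None):
    from scipy.optimize import least_squares
    f=lambda q:np.hypot(p[:,0]-q[0],p[:,1]-q[1])-(q[2] if R is None else R)
    return least_squares(f,[p[:,0].mean(),p[:,1].mean(),100][:3 if R is None else 2],loss="soft_l1").x
E
python3 - <<'E'
import cv2,numpy as np
from geo import *
c=np.load("top0.npz");im=c["image"];x0,y0,w,h=205,145,140,120
cv2.imwrite("pics/crop0.png",cv2.resize(im[y0:y0+h,x0:x0+w,::-1],None,fx=5.5,fy=5,interpolation=cv2.INTER_CUBIC)[:600,:800])
b=im.astype(int);hsv=cv2.cvtColor(im,cv2.COLOR_RGB2HSV)
m=cv2.inRange(hsv,(105,130,40),(130,255,255));n,l,s,ce=cv2.connectedComponentsWithStats(m)
for i in range(1,n):
    if s[i,4]>30: print(s[i],ce[i].round(1),cast(c,ce[i],48).round(1))
for p in[(300,200),(240,240)]: print(p,im[p[1],p[0]])
print(im[205:260:3,301].tolist())
E
```

```text
[221 188  20  20 225] [230.3 197.7] [[625.4 187.7  48. ]]
[237 204  19  21 209] [246.1 214. ] [[597.9 160.2  48. ]]
[417 212  21  20 299] [426.9 221.5] [[ 588.1 -147.1   48. ]]
[258 216  13  20 148] [264.2 225.5] [[578.6 129.1  48. ]]
[282 224  13  19 198] [287.9 233. ] [[566.2  88.6  48. ]]
[305 225  15  19 223] [312.  234.3] [[564.4  47.5  48. ]]
[423 234  22  21 298] [433.9 244.1] [[ 550.  -159.2   48. ]]
[435 253  23  23 298] [446.4 264.1] [[ 516.5 -180.5   48. ]]
[452 269  23  23 293] [463.4 280.5] [[ 489.  -209.3   48. ]]
[474 281  21  23 290] [484.  292.2] [[ 469.6 -244.1   48. ]]
[538 336  23   8 102] [549.1 339.6] [[ 391.2 -353.9   48. ]]
(300, 200) [118 120 127]
(240, 240) [117 119 125]
[[115, 118, 123], [120, 119, 127], [117, 119, 126], [117, 119, 126], [109, 111, 118], [93, 94, 97], [158, 164, 173], [147, 153, 160], [152, 156, 165], [144, 147, 155], [149, 156, 161], [147, 156, 163], [152, 157, 167], [152, 156, 164], [152, 158, 164], [65, 65, 68], [76, 76, 79], [121, 123, 130], [118, 118, 124]]
```

View pics/crop0.png

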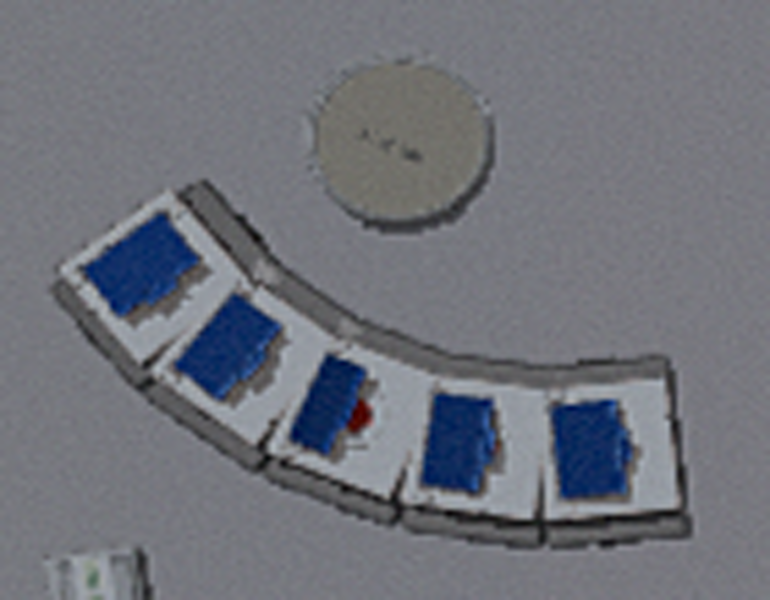

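The crop shows the white carrier with blue lids at crop (145,265), (230,345), (330,405), (460,440) and (590,450). The tabs are on the lower-right sides, so lid 1 is upper left with its hinge on its upper-left side. The dish is on the hollow side at (405,145). Next I fit the arc.

```bash
python3 - <<'E'
import cv2,numpy as np
from geo import *
from scipy.optimize import least_squares
c=np.load("top0.npz");im=c["image"];g=im.min(2)
hsv=cv2.cvtColor(im,cv2.COLOR_RGB2HSV)
m=((g>132)|(cv2.inRange(hsv,(105,130,40),(130,255,255))>0)).astype(np.uint8)
r=np.zeros_like(m);r[178:258,210:335]=m[178:258,210:335];r[:,:][:190,256:]=0
r=cv2.morphologyEx(r,cv2.MORPH_CLOSE,np.ones((5,5)))
n,l,s,ce=cv2.connectedComponentsWithStats(r);i=1+s[1:,4].argmax();r=(l==i).astype(np.uint8);print(s[i])
k=max(cv2.findContours(r,cv2.RETR_EXTERNAL,cv2.CHAIN_APPROX_NONE)[0],key=len).reshape(-1,2)
p=cast(c,k,40)[:,:2]
hinge=cast(c,ce[i],40)
C=np.array([725.,40.])
for it in range(4):
    v=p-C;rad=np.hypot(*v.T);a=np.arctan2(v[:,1],v[:,0])%(2*np.pi)
    lo,hi=np.percentile(a,[3,97]);lo,hi=a.min(),a.max()
    inn=(a>lo+.07)&(a<hi-.07);out=rad>np.median(rad[inn])
    ro=inn&(rad>(rad[inn].min()+rad[inn].max())/2);ri=inn&~ro
    f=lambda q:np.r_[np.hypot(*(p[ro]-q[:2]).T)-q[2],np.hypot(*(p[ri]-q[:2]).T)-q[3]]
    q=least_squares(f,[*C,185,135],loss="soft_l1").x;C=q[:2]
    print(q.round(1),np.std(f(q)).round(2),lo,hi,((hi-lo)*(q[2]+q[3])/2).round(1))
# end edges: points in middle radii
v=p-C;rad=np.hypot(*v.T);a=np.arctan2(v[:,1],v[:,0])%(2*np.pi);mid=abs(rad-160)<18
am=(lo+hi)/2
print("ends",np.median(a[mid&(a<am)]),np.median(a[mid&(a>am)]))
E
```

```text
[ 216  183  112   66 3036]
[722.2  60.7 180.5 137.7] 1.09 2.0498403406540238 3.250689241581949 191.1
[721.9  60.9 180.2 137.4] 1.09 2.100380168053041 3.396087427639378 205.7
[721.9  60.9 180.2 137.4] 1.09 2.099293090964924 3.397880864042656 206.2
[721.9  60.9 180.2 137.4] 1.09 2.099293090735389 3.397880864387488 206.2
ends 2.1178509973705824 3.377315772270814
```

```bash
python3 -m handwheel '[{"translation":[0,0,-0.15],"turn":[0,0,0],"fingers":-1},{"translation":[0,0,-0.2],"turn":[0,0,0],"fingers":-1},{"translation":[0,0,-0.15],"turn":[0,0,0],"fingers":-1},{"translation":[-0.06,-0.15,0],"turn":[0,0,0],"fingers":-1},{"translation":[-0.06,-0.15,0],"turn":[0,0,0],"fingers":-1},{"translation":[-0.06,-0.15,0],"turn":[0,0,0],"fingers":-1}]' 20; python3 - <<'E'
from rig import cams
import cv2
c=cams.read_camera("wrist");cv2.imwrite("pics/w1.png",c["image"][:,:,::-1])
print(c["tool_from_camera"].round(2).tolist(),c["camera_matrix"].tolist())
E
```

```text
time: 0.7
tcp_pos: [255.3, 581.1, 330.9]
tcp_rot: [0.177, 0.984, -0.0, 0.0]
contact_force: [0.3, -0.7, 0.4]
gripper_width: -0.0
grasp_force: 0.0
[[-0.0, -0.95, -0.32, 84.99], [1.0, -0.0, 0.0, -0.13], [-0.0, -0.32, 0.95, -142.01], [0.0, 0.0, 0.0, 1.0]] [[368.03528345854403, 0.0, 320.8536241159993], [0.0, 368.03528345854403, 244.5732428563941], [0.0, 0.0, 1.0]]
```

View pics/w1.png

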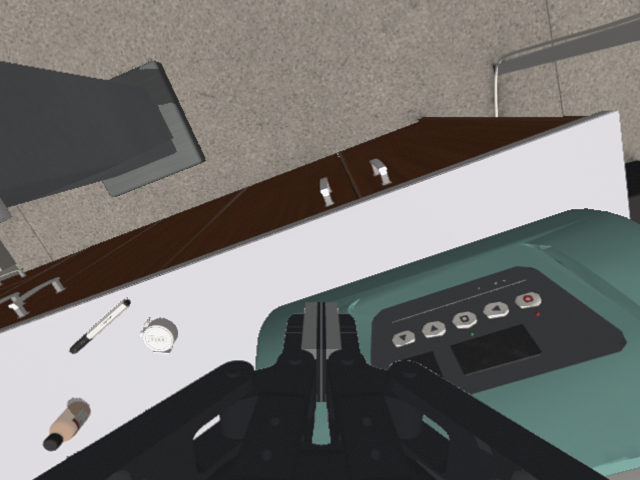

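The wrist view shows the shut fingers over the teal machine's front-right corner, at about (320,330). The counter is free to the left. I carry on away from the machine, then turn.

```bash
python3 -m handwheel '[{"translation":[-0.07,-0.187,0],"turn":[0,0,0],"fingers":-1},{"translation":[-0.07,-0.187,0],"turn":[0,0,0],"fingers":-1},{"translation":[-0.07,-0.187,0],"turn":[0,0,0],"fingers":-1},{"translation":[-0.09,-0.18,0],"turn":[0,0,0],"fingers":-1},{"translation":[-0.12,-0.15,0],"turn":[0,0,0],"fingers":-1},{"translation":[-0.15,-0.1,0],"turn":[0,0,0],"fingers":-1},{"translation":[0,0,0],"turn":[0,0,0.077],"fingers":-1},{"translation":[0,0,0],"turn":[0,0,0.077],"fingers":-1},{"translation":[0,0,0],"turn":[0,0,0.077],"fingers":-1},{"translation":[0,0,0],"turn":[0,0,0.077],"fingers":-1},{"translation":[0,0,0],"turn":[0,0,0.077],"fingers":-1},{"translation":[0,0,0],"turn":[0,0,0.077],"fingers":-1}]' 20; cat > to.py <<'E'
import sys,numpy as np
from rig import env
from scipy.spatial.transform import Rotation as R
s=env.read_state();r=R.from_quat(s["tcp_rot"]).as_matrix();p=np.array(s["tcp_pos"])
d=r.T@(np.array(eval(sys.argv[1]),float)-p)
print(p.round(1),"toolx deg",np.degrees(np.arctan2(r[1,0],r[0,0])).round(2),"tilt",r[:,2].round(4),"units",(d/200).round(3),"f",np.round(s["contact_force"],2),"j",np.round(s["joint_positions"],2))
E
python3 to.py '[647,201,330]'
```

```text
time: 1.95
tcp_pos: [292.9, 356.7, 331.0]
tcp_rot: [0.517, 0.856, -0.0, 0.0]
contact_force: [-0.0, 0.3, 0.2]
gripper_width: -0.2
grasp_force: 0.0
[292.9 356.7 331. ] toolx deg 117.69 tilt [-4.e-04 -7.e-04 -1.e+00] units [-1.512  1.206  0.005] f [-0.02  0.26  0.18] j [-1.16  0.13  0.2   2.07 -0.03  0.94 -0.46]
```

```bash
python3 -m handwheel '[{"translation":[-0.126,0.1,0],"turn":[0,0,0],"fingers":-1},{"translation":[-0.126,0.1,0],"turn":[0,0,0],"fingers":-1},{"translation":[-0.126,0.1,0],"turn":[0,0,0],"fingers":-1},{"translation":[-0.126,0.1,0],"turn":[0,0,0],"fingers":-1},{"translation":[-0.126,0.1,0],"turn":[0,0,0],"fingers":-1},{"translation":[-0.126,0.1,0],"turn":[0,0,0],"fingers":-1},{"translation":[-0.126,0.1,0],"turn":[0,0,0],"fingers":-1},{"translation":[-0.126,0.1,0.1],"turn":[0,0,0],"fingers":-1},{"translation":[-0.126,0.1,0.1],"turn":[0,0,0],"fingers":-1},{"translation":[-0.126,0.1,0.1],"turn":[0,0,0],"fingers":-1},{"translation":[-0.126,0.1,0.1],"turn":[0,0,0],"fingers":-1},{"translation":[-0.126,0.1,0.1],"turn":[0,0,0],"fingers":-1}]' 20; python3 -m handwheel '[{"translation":[0,0,0.05],"turn":[0,0,0],"fingers":-1},{"translation":[0,0,0],"turn":[0,0,0],"fingers":-1},{"translation":[0,0,0],"turn":[0,0,0],"fingers":-1}]'; python3 to.py '[647,201,100]'
python3 - <<'E'
from rig import cams,env
import cv2,numpy as np
from scipy.spatial.transform import Rotation as R
s=env.read_state();c=cams.read_camera("wrist");T=np.eye(4);T[:3,:3]=R.from_quat(s["tcp_rot"]).as_matrix();T[:3,3]=s["tcp_pos"]
c["pose"]=T@c["tool_from_camera"];np.savez("w2.npz",**c)
im=c["image"][:,:,::-1].copy()
# project predicted spots and hinges
C=np.array([721.9,60.9])
for i in range(5):
    for ds,col in((0,(0,255,255)),(-14/160,(0,255,0))):
        a=2.7476+(i-2)*.25+ds
        for r in(144,159,175):
            P=np.r_[C+r*np.array([np.cos(a),np.sin(a)]),42,1];q=np.linalg.inv(c["pose"])@P
            uv=cv2.projectPoints(q[:3].reshape(1,3),np.zeros(3),np.zeros(3),c["camera_matrix"],c["dist"])[0].ravel()
            if 0<uv[0]<640 and 0<uv[1]<480: cv2.circle(im,tuple(int(round(t)) for t in uv),2,col,-1)
cv2.imwrite("pics/w2.png",im)
E
```

```text
time: 3.15
tcp_pos: [647.8, 202.0, 229.9]
tcp_rot: [0.515, 0.857, -0.0, -0.0]
contact_force: [1.0, 0.4, -1.0]
gripper_width: 0.3
grasp_force: 0.0
time: 3.45
tcp_pos: [645.8, 203.5, 221.1]
tcp_rot: [0.515, 0.857, -0.0, -0.001]
contact_force: [-0.7, 0.5, 0.3]
gripper_width: -0.0
grasp_force: 0.0
[645.8 203.5 221.1] toolx deg 118.05 tilt [-1.6e-03  5.0e-04 -1.0e+00] units [-0.015  0.     0.605] f [-0.74  0.54  0.34] j [-0.58  0.56  0.31  1.74 -0.21  0.88  0.31]
```

View pics/w2.png

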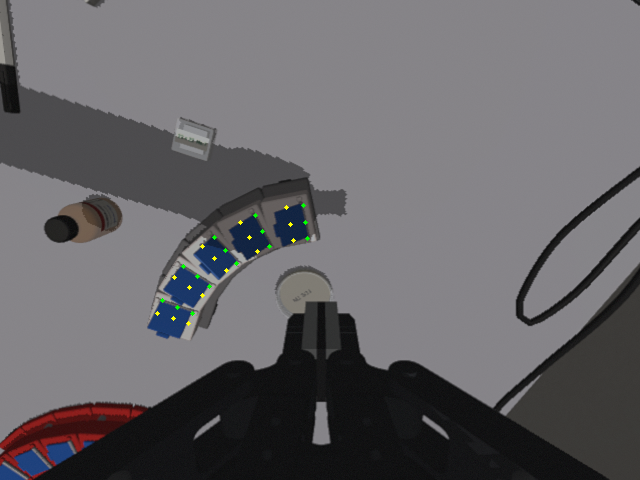

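The picture shows the predicted hinge points (green) on the hinge edges of all five lids, and the predicted spots (yellow) on the lids. Lid 1 is at (292,223) and lid 5 at (172,319), so the fit holds. I go down to just above the start.

```bash
python3 -m handwheel '[{"translation":[-0.01,0,0.15],"turn":[0,0,0],"fingers":-1},{"translation":[0,0,0.2],"turn":[0,0,0],"fingers":-1},{"translation":[0,0,0.2],"turn":[0,0,0],"fingers":-1},{"translation":[0,0,0.2],"turn":[0,0,0],"fingers":-1},{"translation":[0,0,0],"turn":[0,0,0],"fingers":-1},{"translation":[0,0,0],"turn":[0,0,0],"fingers":-1}]'
cat > avg.py <<'E'
import sys,numpy as np
from rig import env,cams
from scipy.spatial.transform import Rotation as R
n=int(sys.argv[1]);P=[];F=[];Q=[]
for i in range(n):
    cams.read_camera("top");s=env.read_state();P.append(s["tcp_pos"]);F.append(s["contact_force"]);Q.append(s["tcp_rot"])
r=R.from_quat(Q).mean().as_matrix();p=np.mean(P,0);C=np.array([721.9,60.9]);v=p[:2]-C;a=np.arctan2(v[1],v[0])%(2*np.pi)
print("t",s["time"],"p",p.round(2),"sd",np.std(P,0).round(2),"F",np.mean(F,0).round(2),"sd",np.std(F,0).round(2))
print("toolx",np.degrees(np.arctan2(r[1,0],r[0,0])).round(2)%360,"radial",np.degrees(a).round(2),"r",np.hypot(*v).round(2),"s from spot1 mm",((a-2.2476)*160).round(2),"tilt",r[:,2].round(4))
E
python3 avg.py 12
```

```text
time: 4.1
tcp_pos: [647.8, 201.7, 72.4]
tcp_rot: [0.515, 0.857, 0.0, -0.0]
contact_force: [0.3, -0.1, -0.4]
gripper_width: -0.1
grasp_force: 0.0
t 4.7 p [648.94 201.12  73.11] sd [0.72 0.35 1.05] F [-0.    0.18 -0.06] sd [0.38 0.61 0.41]
toolx 117.99 radial 117.49 r 158.07 s from spot1 mm -31.52 tilt [ 0.0027  0.001  -1.    ]
```

```bash
python3 -m handwheel '[{"translation":[0.005,0,0.05],"turn":[0,0,0],"fingers":-1},{"translation":[0,0,0.05],"turn":[0,0,0],"fingers":-1},{"translation":[0,0,0],"turn":[0,0,0],"fingers":-1}]';python3 avg.py 20
python3 - <<'E'
from rig import cams
import cv2
c=cams.read_camera("scene");im=c["image"][190:350,180:400,::-1]
cv2.imwrite("pics/s3.png",cv2.resize(im,None,fx=3.6,fy=3.6,interpolation=cv2.INTER_CUBIC))
E
```

```text
time: 5.0
tcp_pos: [645.6, 201.3, 48.9]
tcp_rot: [0.515, 0.857, -0.002, -0.001]
contact_force: [-0.1, -0.0, -0.1]
gripper_width: -0.2
grasp_force: 0.0
t 6.0 p [647.42 201.54  51.28] sd [0.34 0.09 0.48] F [ 0.17 -0.   -0.14] sd [0.45 0.4  0.47]
toolx 117.98 radial 117.91 r 159.14 s from spot1 mm -30.36 tilt [-0. -0. -1.]
```

View pics/s3.png

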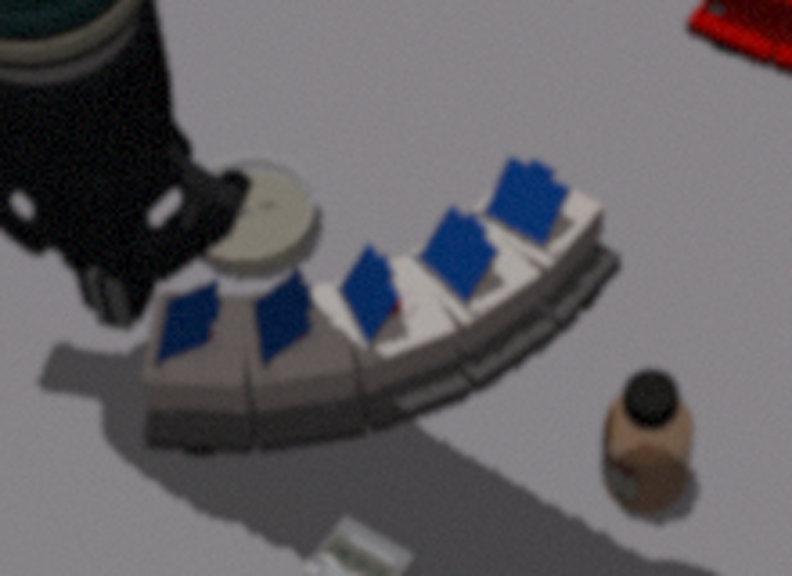

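The crop shows the fingertips at (110,310), just before lid 1's hinge side, with all five lids still open. I drop to about 44.3 mm and begin the sweep along −tool y.

```bash
python3 -m handwheel '[{"translation":[0,0,0.02],"turn":[0,0,0],"fingers":-1},{"translation":[0,0,0.015],"turn":[0,0,0],"fingers":-1},{"translation":[0,0,0],"turn":[0,0,0],"fingers":-1},{"translation":[0,-0.02,0],"turn":[0,0,-0.016],"fingers":-1},{"translation":[0,-0.02,0],"turn":[0,0,-0.016],"fingers":-1},{"translation":[0,-0.02,0],"turn":[0,0,-0.016],"fingers":-1},{"translation":[0,-0.02,0],"turn":[0,0,-0.016],"fingers":-1},{"translation":[0,-0.02,0],"turn":[0,0,-0.016],"fingers":-1},{"translation":[0,-0.02,0],"turn":[0,0,-0.016],"fingers":-1},{"translation":[0,-0.02,0],"turn":[0,0,-0.016],"fingers":-1},{"translation":[0,-0.02,0],"turn":[0,0,-0.016],"fingers":-1},{"translation":[0,-0.02,0],"turn":[0,0,-0.016],"fingers":-1}]';python3 avg.py 8
```

```text
time: 7.25
tcp_pos: [617.1, 181.3, 44.3]
tcp_rot: [0.414, 0.91, -0.0, -0.0]
contact_force: [0.0, 0.4, 0.7]
gripper_width: 0.0
grasp_force: 0.0
t 7.65 p [617.35 181.4   44.28] sd [0.45 0.45 0.03] F [-0.13 -0.19 -0.05] sd [0.32 0.32 0.58]
toolx 130.95 radial 130.95 r 159.53 s from spot1 mm 6.05 tilt [-2.e-04 -1.e-04 -1.e+00]
```

```bash
python3 -m handwheel '[{"translation":[0,-0.02,0],"turn":[0,0,-0.016],"fingers":-1},{"translation":[0,-0.02,0],"turn":[0,0,-0.016],"fingers":-1},{"translation":[0,-0.02,0],"turn":[0,0,-0.016],"fingers":-1},{"translation":[0,-0.02,0],"turn":[0,0,-0.016],"fingers":-1},{"translation":[0,-0.02,0],"turn":[0,0,-0.016],"fingers":-1},{"translation":[0,-0.02,0],"turn":[0,0,-0.016],"fingers":-1},{"translation":[0,-0.02,0],"turn":[0,0,-0.016],"fingers":-1},{"translation":[0,-0.02,0],"turn":[0,0,-0.016],"fingers":-1},{"translation":[0,-0.02,0],"turn":[0,0,-0.016],"fingers":-1},{"translation":[0,-0.02,0],"turn":[0,0,-0.016],"fingers":-1}]';python3 avg.py 8
python3 - <<'E'
from rig import cams
import cv2
c=cams.read_camera("scene");im=c["image"][190:350,180:400,::-1]
cv2.imwrite("pics/s4.png",cv2.resize(im,None,fx=3.6,fy=3.6,interpolation=cv2.INTER_CUBIC))
E
```

```text
time: 8.65
tcp_pos: [590.2, 151.8, 44.2]
tcp_rot: [0.297, 0.955, -0.0, -0.0]
contact_force: [0.3, -1.4, -0.6]
gripper_width: 0.1
grasp_force: 0.0
t 9.05 p [590.39 151.97  44.28] sd [0.39 0.59 0.04] F [-0.23 -0.08 -0.17] sd [0.44 0.74 0.37]
toolx 145.35 radial 145.3 r 159.97 s from spot1 mm 46.13 tilt [-2.e-04 -1.e-04 -1.e+00]
```

View pics/s4.png

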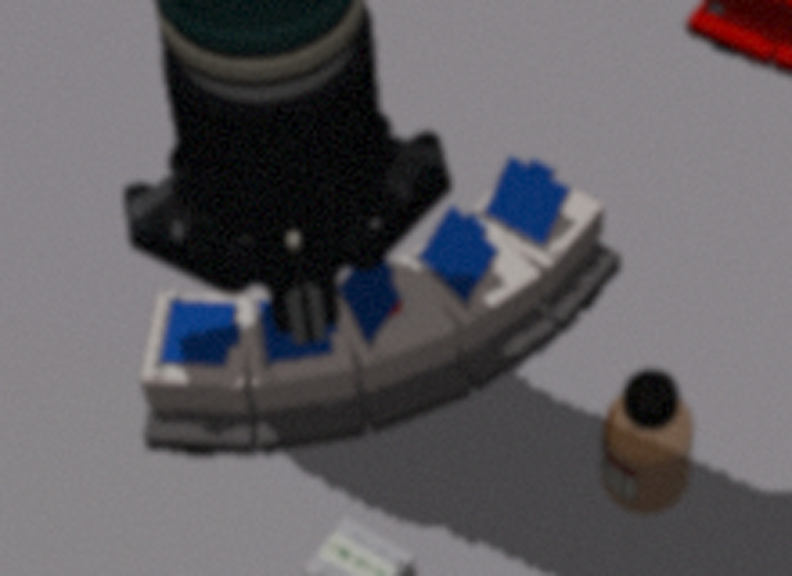

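The crop shows lid 1 flat at (205,330) and lid 2 folded under the tips at (300,325), with the carrier unmoved. I continue.

```bash
python3 -m handwheel '[{"translation":[0,-0.02,0],"turn":[0,0,-0.016],"fingers":-1},{"translation":[0,-0.02,0],"turn":[0,0,-0.016],"fingers":-1},{"translation":[0,-0.02,0],"turn":[0,0,-0.016],"fingers":-1},{"translation":[0,-0.02,0],"turn":[0,0,-0.016],"fingers":-1},{"translation":[0,-0.02,0],"turn":[0,0,-0.016],"fingers":-1},{"translation":[0,-0.02,0],"turn":[0,0,-0.016],"fingers":-1},{"translation":[0,-0.02,0],"turn":[0,0,-0.016],"fingers":-1},{"translation":[0,-0.02,0],"turn":[0,0,-0.016],"fingers":-1},{"translation":[0,-0.02,0],"turn":[0,0,-0.016],"fingers":-1},{"translation":[0,-0.02,0],"turn":[0,0,-0.016],"fingers":-1}]';python3 avg.py 6; python3 -m handwheel '[{"translation":[0,-0.02,0],"turn":[0,0,-0.016],"fingers":-1},{"translation":[0,-0.02,0],"turn":[0,0,-0.016],"fingers":-1},{"translation":[0,-0.02,0],"turn":[0,0,-0.016],"fingers":-1},{"translation":[0,-0.02,0],"turn":[0,0,-0.016],"fingers":-1},{"translation":[0,-0.02,0],"turn":[0,0,-0.016],"fingers":-1},{"translation":[0,-0.02,0],"turn":[0,0,-0.016],"fingers":-1},{"translation":[0,-0.02,0],"turn":[0,0,-0.016],"fingers":-1},{"translation":[0,-0.02,0],"turn":[0,0,-0.016],"fingers":-1},{"translation":[0,-0.02,0],"turn":[0,0,-0.016],"fingers":-1},{"translation":[0,-0.02,0],"turn":[0,0,-0.016],"fingers":-1}]';python3 avg.py 6
```

```text
time: 10.1
tcp_pos: [571.4, 116.6, 44.3]
tcp_rot: [0.175, 0.985, -0.0, -0.0]
contact_force: [-1.2, -0.4, -0.1]
gripper_width: 0.3
grasp_force: 0.0
t 10.4 p [571.52 116.58  44.26] sd [0.25 0.62 0.03] F [ 0.31 -0.04 -0.19] sd [0.5  0.69 0.23]
toolx 159.74 radial 159.68 r 160.36 s from spot1 mm 86.31 tilt [-3.e-04 -2.e-04 -1.e+00]
time: 11.4
tcp_pos: [562.1, 77.8, 44.3]
tcp_rot: [0.05, 0.999, -0.0, -0.0]
contact_force: [0.0, -0.6, -0.7]
gripper_width: -0.1
grasp_force: 0.1
t 11.7 p [562.12  77.8   44.28] sd [0.11 0.64 0.02] F [-0.06  0.02  0.16] sd [0.57 0.55 0.38]
toolx 174.14 radial 173.96 r 160.67 s from spot1 mm 126.17 tilt [-2.e-04 -2.e-04 -1.e+00]
```

```bash
python3 -m handwheel '[{"translation":[0,-0.02,0],"turn":[0,0,-0.016],"fingers":-1},{"translation":[0,-0.02,0],"turn":[0,0,-0.016],"fingers":-1},{"translation":[0,-0.02,0],"turn":[0,0,-0.016],"fingers":-1},{"translation":[0,-0.02,0],"turn":[0,0,-0.016],"fingers":-1},{"translation":[0,-0.02,0],"turn":[0,0,-0.016],"fingers":-1},{"translation":[0,-0.02,0],"turn":[0,0,-0.016],"fingers":-1},{"translation":[0,-0.02,0],"turn":[0,0,-0.016],"fingers":-1},{"translation":[0,-0.02,0],"turn":[0,0,-0.016],"fingers":-1},{"translation":[0,-0.02,0],"turn":[0,0,-0.016],"fingers":-1},{"translation":[0,-0.02,0],"turn":[0,0,-0.016],"fingers":-1},{"translation":[0,-0.02,0],"turn":[0,0,-0.016],"fingers":-1},{"translation":[0,-0.02,0],"turn":[0,0,-0.016],"fingers":-1}]';python3 avg.py 8
python3 - <<'E'
from rig import cams
import cv2
c=cams.read_camera("scene");im=c["image"][190:350,180:400,::-1]
cv2.imwrite("pics/s5.png",cv2.resize(im,None,fx=3.6,fy=3.6,interpolation=cv2.INTER_CUBIC))
E
```

```text
time: 12.9
tcp_pos: [564.0, 30.2, 44.3]
tcp_rot: [-0.101, 0.995, -0.0, -0.0]
contact_force: [-0.2, -0.4, 0.5]
gripper_width: -0.1
grasp_force: 0.0
t 13.3 p [563.96  30.27  44.3 ] sd [0.08 0.62 0.01] F [ 0.22 -0.03  0.14] sd [0.5  0.47 0.51]
toolx 191.43 radial 190.97 r 160.88 s from spot1 mm 173.68 tilt [ 0.e+00 -1.e-04 -1.e+00]
```

View pics/s5.png

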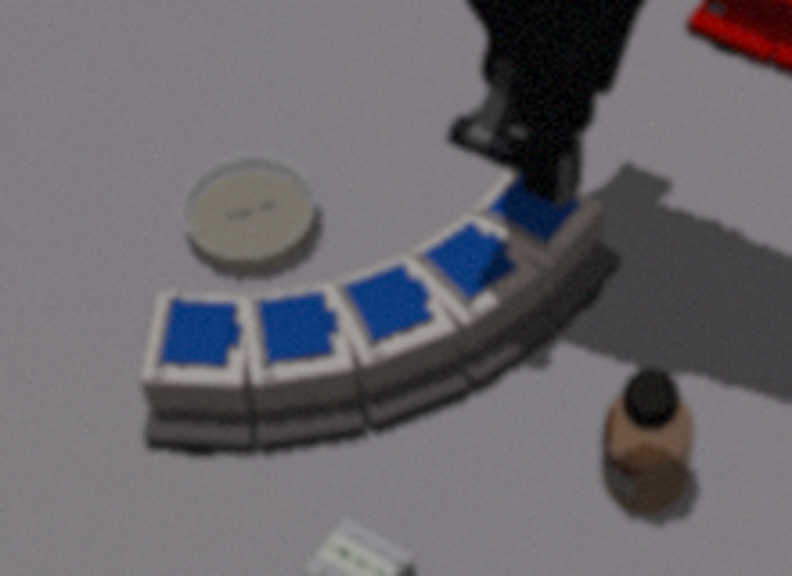

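All five lids look flat, and the dish, bottle and box are unmoved. I lift clear and check.

```bash
python3 -m handwheel '[{"translation":[0,-0.02,0],"turn":[0,0,-0.016],"fingers":-1},{"translation":[0,0,-0.05],"turn":[0,0,0],"fingers":-1},{"translation":[0,0,-0.15],"turn":[0,0,0],"fingers":-1},{"translation":[0,0,-0.2],"turn":[0,0,0],"fingers":-1},{"translation":[0.1,0,-0.2],"turn":[0,0,0],"fingers":-1},{"translation":[0.2,0,-0.1],"turn":[0,0,0],"fingers":-1},{"translation":[0.1,0,0],"turn":[0,0,0],"fingers":-1},{"translation":[0,0,0],"turn":[0,0,0],"fingers":-1}]'
python3 - <<'E'
from rig import cams
import cv2,numpy as np
from geo import *
a=np.load("top0.npz")["image"];c=cams.read_camera("top");b=c["image"];s=cams.read_camera("scene")["image"]
f=lambda i,y,x,h,w,k:cv2.resize(i[y:y+h,x:x+w,::-1],None,fx=k,fy=k,interpolation=cv2.INTER_CUBIC)
cv2.imwrite("pics/end.png",np.hstack([f(s,200,200,130,180,2.2),f(b,160,205,143,198,2)]))if 0 else None
A=cv2.resize(s[190:350,180:400,::-1],(396,288),interpolation=cv2.INTER_CUBIC);B=cv2.resize(b[150:310,200:420,::-1],(396,288),interpolation=cv2.INTER_CUBIC)
cv2.imwrite("pics/end.png",np.hstack([A,B]))
m=cv2.inRange(cv2.cvtColor(b,cv2.COLOR_RGB2HSV),(105,130,30),(130,255,255));n,l,st,ce=cv2.connectedComponentsWithStats(m)
C=np.array([721.9,60.9])
for i in range(1,n):
    if st[i,4]>30 and ce[i][0]<340:
        p=cast(c,ce[i],44)[0];v=p[:2]-C
        print(p.round(1),"r",np.hypot(*v).round(1),"s",(((np.arctan2(v[1],v[0])%(2*np.pi))-2.2476)*160).round(1),"area",st[i,4])
E
```

```text
time: 14.15
tcp_pos: [483.3, 7.5, 185.4]
tcp_rot: [-0.111, 0.994, -0.001, -0.001]
contact_force: [0.8, 0.5, 0.4]
gripper_width: -0.1
grasp_force: 0.0
[622.1 184.8  44. ] r 159.1 s 0.2 area 292
[594.7 155.5  44. ] r 158.5 s 40.7 area 292
[575.5 120.7  44. ] r 158.1 s 81.0 area 295
[565.3  82.1  44. ] r 158.0 s 121.5 area 294
[564.9  42.5  44. ] r 158.1 s 161.7 area 291
```

View pics/end.png

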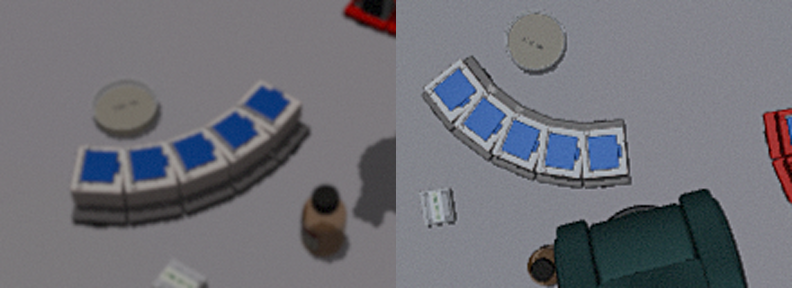

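Both views show all five lids flat, equal in area and at their expected spots. The carrier, dish, box and bottle are where they were, and the robot is clear, so I hand in.

```bash
python3 -c "
from rig import ticket
print(ticket.close_job())"
```

```text
the job is handed in; nothing more can be done
None
```

All five lids were folded flat in one light sweep from lid 1 to lid 5; the final camera check shows them shut, with the carrier, dish, bottle and small box where they were, and the job is handed in at about 14 s.

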